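# Erect a kit carton and pack the reagent bottles

### The arm

A 6-joint arm with a two-finger parallel gripper is mounted at the origin on the work surface. World frame = base frame: x ahead of the robot, y to its left, z up, the work surface at z = 0. Lengths are in mm, angles in rad, forces in N, time in s.
With the tool pointing down it reaches from about 275 to 1000 mm from the base axis. Payload 8.4 kg.
Tool frame: the origin (TCP) lies midway between the tips of the shut fingers; the grasp point (between the pads) lies 19 mm behind it; z points along the fingers, y is the line along which they close (so a half turn about z gives the same grasp; the last joint's range is limited). The gripper opens to 85 mm and grips with 20 to 120 N. Pads are 22 mm wide; open, the fingers measure 114 mm over their backs; the gripper's body (76 mm by 85 mm) begins 54 mm behind the grasp point. The pads swing forward as they close: fully open they stand 13 mm farther back than shut.
Start: joints at [-1.314, 0.353, 1.633, -0, 1.155, -0.002], TCP at [159.949, -604.189, 231.281] pointing down, gripper open.
Joint ranges: [-2.63, 2.63], [-0.92, 2.1], [0.06, 2.66], [-1.3, 4.44], [0, 2.69], [-3.02, 3.02]. Speed limits (rad/s): [2.22, 2.22, 2.79, 3.14, 3.14, 3.14].

### API

Orientations are given as [roll, pitch, yaw] about the fixed x, y, z axes, in that order (R = Rz(yaw) Ry(pitch) Rx(roll)).
In Python, from rig import r, cams gives the robot as it stands. The module is installed in compiled form; this text tells all that it offers.
- The arm moves only by the tool send_rows, never from a script. Its argument "targets" is one flat list of numbers, 7 for each row, row after row: the shift along the tool's x, y, z in m, then the turn, a rotation vector about the tool's x, y, z in rad, then the opening, from -1 (shut) to 1 (fully open). In form: [tx, ty, tz, wx, wy, wz, fingers, tx, ty, tz, wx, wy, wz, fingers, ...]. A call has 1 to 12 rows; each row is the pose to reach, as a shift and turn from the pose commanded when the call began, along the tool's axes at that moment; what a row does not reach only later rows make up. A row lasts 1/12 s, in which the tool goes at most 41.7 mm and 7.16 degrees, less where a joint would pass 70% of its speed; a pose out of reach is approached as far as the arm can. A call with a gripper value outside its range is refused whole. The fingers move at their own pace and stop on an object; "grip_force" is the grip in N (left out, the last holds). Time passes only in rows, so rows that repeat a pose let the fingers close. It gives the time, the measured TCP pose, the force, the opening and the grip force at its end, in the units of the state.
- r.sense(): the state, without advancing time (a new reading comes with each control period).
- cams.grab_frame(name): name is "side" or "top" or "wrist"; returns a dict with "color" (384x512x3 uint8, blue, green, red), "fx", "fy", "cx", "cy" (pixels), "xyz" and "attitude" of the camera in the world. Camera axes: x right, y down, z forward; pixel columns grow to the right and rows downward; lengths in mm; the calibration is good to about 2 mm. A picture is of the moment at which its call begins. There is no depth.
- r.sign_off(): hands the job in; it is judged then, once.
The state is a dict: "clock": time; "qpos": joint angles; "qvel": joint speeds; "joint_efforts": joint torques, N m; "eef_pos": TCP position; "tcp_rot": TCP orientation; "contact_force": force on the tool from outside, world axes, zero at the start; "wrist_torque": the same for the moment, N m; "opening": opening from 0.0 (shut) to 1.0 (fully open); "grasp_force": force on a finger pad.
Only numpy, scipy, OpenCV 4.12 (cv2) and the standard library are available. Lean on these libraries where they do the work, as an engineer would, in place of code of your own. Each camera call takes 0.05 s, during which the arm holds its last target. There are 200 camera calls.

### The job

Fold all four walls of the flat carton on the forming jig fully upright, then swing the jig's locking lever into the notch marked by the raised button. Only when it is locked, set every reagent bottle on the bench gently down inside the carton, standing upright on its bottom, and leave the walls upright, the lever in its notch and the other things on the bench where they are.

Things in the scene. Friction and masses are not known exactly. Their poses are not given: they have to be found in the camera images.
- tray_floor (a point): Centre of the upper face of the carton's bottom panel (120 x 120 mm card, 4 mm thick), level, about 49 mm above the bench. It sits on a forming jig: an aluminium base plate 12 mm thick with a 100 x 100 mm grey block on it. The axes are the jig's: z up, x and y parallel to the carton's sides. The erected carton is 112 mm square inside with walls 55 mm high above their creases.
- flap0 (a joint): Wall panel on the +x side (tray_floor's axes): card 112 mm wide, 55 mm from crease to free edge, 4 mm thick, on a stiff crease that stays where it is left (1 to 2 N at the tab moves it). Radians: 0 flat, 1.57 upright, stop at 1.58. The crease lies 60 mm from tray_floor in +x, 4 mm below it, and runs parallel to that side.
- tab0 (a point): Point in the middle of the +x panel's tab, 73 mm from the crease. The tab, 30 mm wide (along the crease), 4 mm thick and 28 mm long, juts from the middle of the free edge (55 to 83 mm from the crease), so that two fingers can take it by its side edges from above while it turns between them. Site axes: x outward along the panel, y along the crease.
- flap1 (a joint): Wall panel on the +y side (tray_floor's axes): card 112 mm wide, 55 mm from crease to free edge, 4 mm thick, on a stiff crease that stays where it is left (1 to 2 N at the tab moves it). Radians: 0 flat, 1.57 upright, stop at 1.58. The crease lies 60 mm from tray_floor in +y, 4 mm below it, and runs parallel to that side.
- tab1 (a point): Point in the middle of the +y panel's tab, 73 mm from the crease. The tab, 30 mm wide (along the crease), 4 mm thick and 28 mm long, juts from the middle of the free edge (55 to 83 mm from the crease), so that two fingers can take it by its side edges from above while it turns between them. Site axes: x outward along the panel, y along the crease.
- flap2 (a joint): Wall panel on the -x side (tray_floor's axes): card 112 mm wide, 55 mm from crease to free edge, 4 mm thick, on a stiff crease that stays where it is left (1 to 2 N at the tab moves it). Radians: 0 flat, 1.57 upright, stop at 1.58. The crease lies 60 mm from tray_floor in -x, 4 mm below it, and runs parallel to that side.
- tab2 (a point): Point in the middle of the -x panel's tab, 73 mm from the crease. The tab, 30 mm wide (along the crease), 4 mm thick and 28 mm long, juts from the middle of the free edge (55 to 83 mm from the crease), so that two fingers can take it by its side edges from above while it turns between them. Site axes: x outward along the panel, y along the crease.
- flap3 (a joint): Wall panel on the -y side (tray_floor's axes): card 112 mm wide, 55 mm from crease to free edge, 4 mm thick, on a stiff crease that stays where it is left (1 to 2 N at the tab moves it). Radians: 0 flat, 1.57 upright, stop at 1.58. The crease lies 60 mm from tray_floor in -y, 4 mm below it, and runs parallel to that side.
- tab3 (a point): Point in the middle of the -y panel's tab, 73 mm from the crease. The tab, 30 mm wide (along the crease), 4 mm thick and 28 mm long, juts from the middle of the free edge (55 to 83 mm from the crease), so that two fingers can take it by its side edges from above while it turns between them. Site axes: x outward along the panel, y along the crease.
- lever (a joint): Locking lever on the jig's corner, between the -x and -y panels: a flat steel arm that swings level about an upright pivot, with a black upright knob. Radians: 0 to 1.25, growing counter-clockwise seen from above. It starts near 0 (open); notches at 0.10, 0.65 and 1.15. Stays where it is left; about 2 N at the knob moves it. Steel tongues rise outside the walls as it turns.
- lever_pivot (a point): The lever's pivot axis, 25 mm above the bench; axes as tray_floor's.
- lever_knob (a point): Centre of the lever knob's upper end, 85 mm above the bench, 62 mm from the pivot. The knob is an upright cylinder, 22 mm in diameter, 44 mm tall.
- lever_nose (a point): Tip of the lever arm, 80 mm from the pivot.
- mark: Raised brass button, 14 mm in diameter and 10 mm high, fixed on the jig's base plate just outside the notch that is to be used, 98 mm from the pivot (18 mm beyond the lever's nose when the lever is in that notch). Origin: centre of its underside. It stands at one of the two notches away from open; the other has only a flush screw.
- bottle0: Reagent bottle, squat and heavy at the foot, 88 mm tall, 120 g: white round body 44 mm in diameter up to 34 mm, a sloping white shoulder up to 44 mm, and a tall grey dropper cap 26 mm in diameter from there to the top, to hold it by. Origin: centre of its underside, z up. Standing on the bench to the robot's right, or absent. All bottles are alike.
- bottle1: Reagent bottle, squat and heavy at the foot, 88 mm tall, 120 g: white round body 44 mm in diameter up to 34 mm, a sloping white shoulder up to 44 mm, and a tall grey dropper cap 26 mm in diameter from there to the top, to hold it by. Origin: centre of its underside, z up. Standing on the bench to the robot's right, or absent. All bottles are alike.
- bottle2: Reagent bottle, squat and heavy at the foot, 88 mm tall, 120 g: white round body 44 mm in diameter up to 34 mm, a sloping white shoulder up to 44 mm, and a tall grey dropper cap 26 mm in diameter from there to the top, to hold it by. Origin: centre of its underside, z up. Standing on the bench to the robot's right, or absent. All bottles are alike.
- bottle3: Reagent bottle, squat and heavy at the foot, 88 mm tall, 120 g: white round body 44 mm in diameter up to 34 mm, a sloping white shoulder up to 44 mm, and a tall grey dropper cap 26 mm in diameter from there to the top, to hold it by. Origin: centre of its underside, z up. Standing on the bench to the robot's right, or absent. All bottles are alike.
- tube_rack: Bystander: blue tube rack, 90 x 200 x 90 mm, on the bench. Origin: centre of its underside.
- tip_box: Bystander: pipette tip box, 124 x 84 x 68 mm. Origin: centre of its underside.
- wash_bottle: Bystander: white round bottle with red cap, 72 mm in diameter, 170 mm tall. Origin: centre of its underside.
Things that resemble listed ones, but are neither listed nor needed, are in the scene too. Leave any green or purple look-alike of the bottle0 alone.

How it is judged (in metres and radians):
On the way, in this order (a step that is already met when the one before it is completed fails the run):
1. all four walls stand upright (value of joint each of flap0, flap1, flap2, flap3 above 1.4 rad), for 0.2 s.
2. with the walls up, the lever rests in the marked notch (all of step 1 and horizontal distance between lever_nose and mark below 0.0215 m and velocity of joint lever between -0.1 and 0.1 rad/s), for 0.3 s.
At the end, for the whole second after the job is handed in: All four walls at 1.40 rad (80 deg) or more; lever nose within 21.5 mm of the mark (18 mm when in line: about 7 deg off at most); every bottle present within 45 mm of the carton's centre in x and y, underside within 8 mm of the bottom, tilted under 0.15 rad, at rest (all of step 1 and horizontal distance between lever_nose and mark below 0.0215 m and x of bottle0 in the frame of tray_floor between -0.045 and 0.045 m and y of bottle0 in the frame of tray_floor between -0.045 and 0.045 m and z of each of bottle0, bottle1, bottle2, bottle3 in the frame of tray_floor below 0.008 m and angle between each of bottle0, bottle1, bottle2, bottle3's own z axis and vertical below 0.15 rad and linear speed of each of bottle0, bottle1, bottle2, bottle3 below 0.03 m/s and x of bottle1 in the frame of tray_floor between -0.045 and 0.045 m and y of bottle1 in the frame of tray_floor between -0.045 and 0.045 m and x of bottle2 in the frame of tray_floor between -0.045 and 0.045 m and y of bottle2 in the frame of tray_floor between -0.045 and 0.045 m and x of bottle3 in the frame of tray_floor between -0.045 and 0.045 m and y of bottle3 in the frame of tray_floor between -0.045 and 0.045 m); the robot touches nothing.
It fails at once if a bottle is put in the carton while the lever is not in the marked notch (not (horizontal distance between lever_nose and mark below 0.0215 m) and ((x of bottle0 in the frame of tray_floor between -0.05 and 0.05 m and y of bottle0 in the frame of tray_floor between -0.05 and 0.05 m and z of bottle0 in the frame of tray_floor below 0.02 m) or (x of bottle1 in the frame of tray_floor between -0.05 and 0.05 m and y of bottle1 in the frame of tray_floor between -0.05 and 0.05 m and z of bottle1 in the frame of tray_floor below 0.02 m) or (x of bottle2 in the frame of tray_floor between -0.05 and 0.05 m and y of bottle2 in the frame of tray_floor between -0.05 and 0.05 m and z of bottle2 in the frame of tray_floor below 0.02 m) or (x of bottle3 in the frame of tray_floor between -0.05 and 0.05 m and y of bottle3 in the frame of tray_floor between -0.05 and 0.05 m and z of bottle3 in the frame of tray_floor below 0.02 m))).
It fails at once if a bottle is dropped into the carton (faster than 0.7 m/s just above the bottom) ((x of bottle0 in the frame of tray_floor between -0.05 and 0.05 m and y of bottle0 in the frame of tray_floor between -0.05 and 0.05 m and z of bottle0 in the frame of tray_floor between 0.005 and 0.03 m and linear speed of bottle0 above 0.7 m/s) or (x of bottle1 in the frame of tray_floor between -0.05 and 0.05 m and y of bottle1 in the frame of tray_floor between -0.05 and 0.05 m and z of bottle1 in the frame of tray_floor between 0.005 and 0.03 m and linear speed of bottle1 above 0.7 m/s) or (x of bottle2 in the frame of tray_floor between -0.05 and 0.05 m and y of bottle2 in the frame of tray_floor between -0.05 and 0.05 m and z of bottle2 in the frame of tray_floor between 0.005 and 0.03 m and linear speed of bottle2 above 0.7 m/s) or (x of bottle3 in the frame of tray_floor between -0.05 and 0.05 m and y of bottle3 in the frame of tray_floor between -0.05 and 0.05 m and z of bottle3 in the frame of tray_floor between 0.005 and 0.03 m and linear speed of bottle3 above 0.7 m/s)).
It fails at once if a bystander is shifted by more than 30 mm (distance of any of tube_rack, tip_box, wash_bottle from where it was at the start of the episode above 0.03 m).
Of bottle0, bottle1, bottle2, bottle3 only 2 to 4 are there at a start; the rules pass over those that are not, and their reading is None.
At some moment in a run one of bottle0, bottle1, bottle2, bottle3 may be knocked a few centimetres aside while the robot is not near it.
It also fails if it takes over 210 s, if anything falls off the work surface, if the arm or the gripper's body presses on something with over 40 N, if the wrist force passes 120 N, or if a joint passes its speed limit or range.

## Working session

There is one attempt and no reset: what is moved stays moved. The work goes in short steps, Python scripts to look and compute and a tool call to move; the robot and the scene stay as the last step left them, time stands still between calls to the robot, and variables do not carry over. Pictures are saved under pics/ and viewed, at most 14 in all, crops included, and the job is handed in when it is done.

Besides the shell and the picture viewer there is one more tool, called after "Request:" as name(argument=value, ...) on one line, values as JSON. send_rows: Moves the arm, as the interface text tells. Its arguments: {"type":"object","properties":{"targets":{"type":"array"},"grip_force":{"type":"number"}},"required":["targets"]}

```bash
mkdir -p pics; cat > h.py <<'E'
import numpy as np, cv2
from scipy.spatial.transform import Rotation as R
from rig import r, cams
def grab(n, f=None):
    d=cams.grab_frame(n)
    if f: cv2.imwrite('pics/'+f,d['color'])
    return d
def rot(d):
    a=np.array(d['attitude'],float)
    return a if a.shape==(3,3) else R.from_euler('xyz',a).as_matrix()
def ray(d,u,v):
    return np.array(d['xyz'],float), rot(d)@np.array([(u-d['cx'])/d['fx'],(v-d['cy'])/d['fy'],1.])
def onz(d,u,v,z):
    o,k=ray(d,u,v); return o+k*(z-o[2])/k[2]
def proj(d,p):
    q=rot(d).T@(np.array(p,float)-np.array(d['xyz'],float)); return d['cx']+d['fx']*q[0]/q[2], d['cy']+d['fy']*q[1]/q[2]
E
python3 - <<'E'
from h import *
print(r.sense())
for n in('top','side','wrist'):
    d=grab(n,n+'0.png'); print(n,d['xyz'],d['attitude'],d['fx'],d['cx'],d['cy'])
E
```

```text
{'clock': 0.0, 'qpos': array([-1.31439073e+00,  3.53647324e-01,  1.63415270e+00, -1.93881311e-05,
        1.15519762e+00, -2.40434602e-03]), 'qvel': array([-0.00076757, -0.00096338,  0.00078374,  0.00068599,  0.00094879,
       -0.00097606]), 'joint_efforts': array([ 4.12846930e-03, -6.05237317e+01, -3.42062831e+01,  4.48622186e-04,
        9.34349344e-03, -4.76021057e-06]), 'eef_pos': array([ 159.82458868, -603.71626434,  230.55425461]), 'tcp_rot': array([-3.14018762e+00,  1.43485621e-05,  2.58817795e-01]), 'contact_force': array([-0.20180417,  0.75252027,  0.20569422]), 'wrist_torque': array([ 0.00100005, -0.01983057, -0.00577305]), 'grasp_force': 0.0, 'opening': 0.9969712961396893}
top [ 396.71272585   48.23179884 1035.42527033] [-2.93808247 -0.00513996 -1.52837057] 368.3090788192422 252.07698831826846 192.44168040900746
side [ 345.61167009 1052.95919137  971.29363936] [-2.27941507 -0.0044931  -2.92931565] 404.8019099689045 253.63929618584208 194.49251380349824
wrist [ 227.19728629 -587.79771926  372.53268909] [ 2.86672842e+00  2.03691069e-03 -1.31142327e+00] 331.63310225543387 253.19505538352328 194.4286017466958
```

View pics/top0.png

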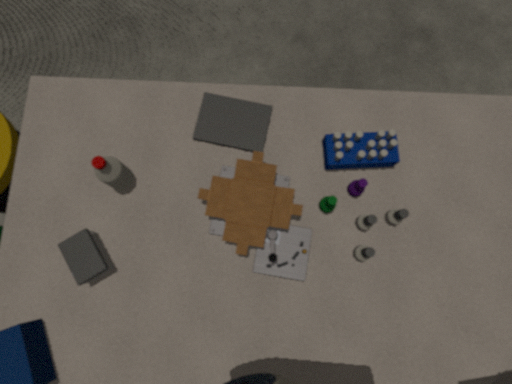

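View pics/side0.png

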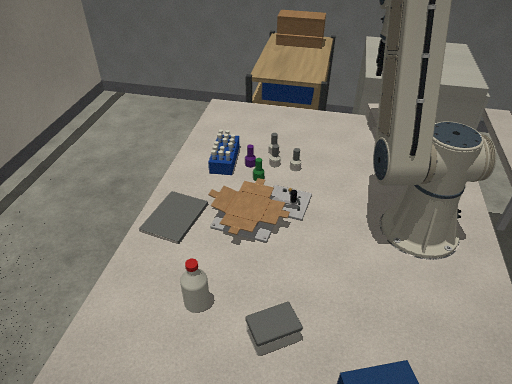

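View pics/wrist0.png

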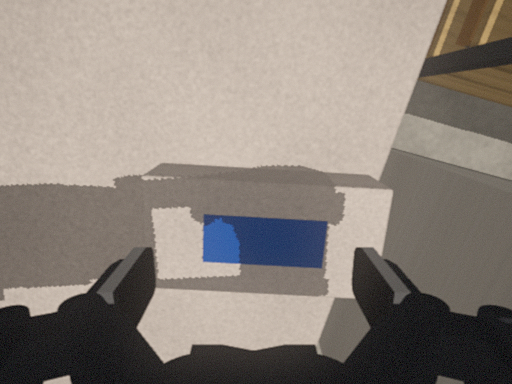

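Top view: the carton is orange, around (250,205). The lever knob is at (272,257) on the jig's corner plate. Three grey-capped white bottles stand at (366,222), (398,216) and (364,254). The green (328,204) and purple (358,188) ones are look-alikes. I'll enlarge this area.

```bash
python3 - <<'E'
from h import *
d=grab('top'); im=d['color']
c=cv2.resize(im[140:290,190:420],None,fx=3.4,fy=3.4,interpolation=cv2.INTER_CUBIC); cv2.imwrite('pics/crop1.png',c)
hsv=cv2.cvtColor(im,cv2.COLOR_BGR2HSV)
m=cv2.inRange(hsv,(5,90,60),(25,255,255))
n,l,s,ce=cv2.connectedComponentsWithStats(m)
i=1+s[1:,4].argmax(); m=(l==i).astype('uint8')
print(s[i],ce[i],onz(d,*ce[i],48))
cs,_=cv2.findContours(m,0,2); c=max(cs,key=cv2.contourArea)
P=np.array([onz(d,u,v,48)[:2] for u,v in c[:,0,:]])
cen=onz(d,*ce[i],48)[:2]
for ang in np.arange(0,2*np.pi,.0): pass
rad=np.hypot(*(P-cen).T); az=np.degrees(np.arctan2(*(P-cen).T[::-1]))
from scipy.signal import argrelmax
for lo in np.where(rad>130)[0]: print(np.round(az[lo],1),np.round(rad[lo],1),c[lo,0])
E
```

```text
[ 198  151  104  105 5619] [249.67503114 202.8423207 ] [571.35894628  57.10881566  48.        ]Traceback (most recent call last):
  File "<stdin>", line 12, in <module>
ZeroDivisionError: float division by zero
```

View pics/crop1.png

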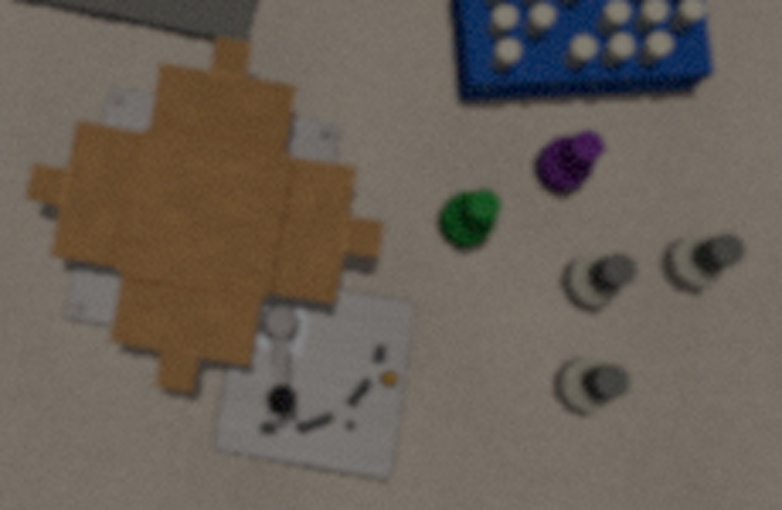

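```bash
python3 - <<'E'
from h import *
d=grab('top'); im=d['color']
hsv=cv2.cvtColor(im,cv2.COLOR_BGR2HSV)
m=cv2.inRange(hsv,(5,90,60),(25,255,255))
n,l,s,ce=cv2.connectedComponentsWithStats(m)
i=1+s[1:,4].argmax(); m=(l==i).astype('uint8')
ys,xs=np.where(m>0)
P=np.array([onz(d,u,v,48)[:2] for u,v in zip(xs,ys)])
# orientation by tab extremes
cen=P.mean(0)
for k in range(4):
    yaw=np.radians(-9)
    for _ in range(4):
        a=yaw+k*np.pi/2; e=np.array([np.cos(a),np.sin(a)]); t=(P-cen)@e
        T=P[t>t.max()-20]
        print(k,T.mean(0).round(1),len(T),round(t.max(),1), np.degrees(np.arctan2(*(T.mean(0)-cen)[::-1])).round(1)-90*k)
        break
def cl(u,v): return 190+u/3.4,140+v/3.4
for n,(u,v),z in[('knob',(281,400),85),('pivot',(280,322),30),('mark',(389,378),22),('b cap',(621,270),88),('b cap',(725,250),88),('b cap',(607,383),88),('green',(484,208),88),('purple',(588,148),88)]:
    print(n,onz(d,*cl(u,v),z).round(1))
E
```

```text
0 [710.2  40.9] 70 148.9 -6.6
1 [591.5 188.5] 77 143.2 -8.299999999999997
2 [442.   72.8] 87 141.1 -7.0
3 [557.7 -73.6] 83 141.3 -366.3
knob [426.   -7.8  85. ]
pivot [489.2  -8.3  30. ]
mark [449.  -97.4  22. ]
b cap [ 534.5 -263.6   88. ]
b cap [ 553.4 -343.6   88. ]
b cap [ 448.8 -251.1   88. ]
green [ 578.1 -159.2   88. ]
purple [ 629.  -240.2   88. ]
```

The brass button at crop (389,378) is the mark; the dark spot at (350,425) is only the flush screw, so the target is the far notch (1.15). The carton centre is near (575,57) with yaw about -0.124. I'll start with the -y tab.

```bash
cat >> h.py <<'E'
C=np.array([575.3,57.2]); YAW=-0.124
def jig(x,y): 
    c,s=np.cos(YAW),np.sin(YAW); return C+[c*x-s*y,s*x+c*y]
def rel(x,y,z,yaw,base=None):
    s=r.sense(); B=R.from_euler('xyz',s['tcp_rot']); T=R.from_euler('xyz',[np.pi,0,yaw])
    print((B.inv().apply(np.array([x,y,z])-s['eef_pos'])/1000).round(4),(B.inv()*T).as_rotvec().round(3))
E
python3 - <<'E'
from h import *
p=jig(0,-133); print(p); rel(*p,200,YAW+np.pi/2)
E
```

```text
[558.85023102 -74.7788055 ]
[ 0.5211 -0.4094  0.0312] [-1.000e-03 -0.000e+00 -1.188e+00]
```

Request:
send_rows(targets=[0.521,-0.409,0.031,0,0,-1.188,0.4,0.521,-0.409,0.031,0,0,-1.188,0.4,0.521,-0.409,0.031,0,0,-1.188,0.4,0.521,-0.409,0.031,0,0,-1.188,0.4,0.521,-0.409,0.031,0,0,-1.188,0.4,0.521,-0.409,0.031,0,0,-1.188,0.4,0.521,-0.409,0.031,0,0,-1.188,0.4,0.521,-0.409,0.031,0,0,-1.188,0.4,0.521,-0.409,0.031,0,0,-1.188,0.4,0.521,-0.409,0.031,0,0,-1.188,0.4,0.521,-0.409,0.031,0,0,-1.188,0.4,0.521,-0.409,0.031,0,0,-1.188,0.4])

```text
clock: 1.25
eef_pos: [461.7, -203.7, 208.0]
tcp_rot: [3.141, 0.0, 1.447]
contact_force: [-0.4, -0.2, 0.3]
opening: 0.698
grasp_force: 0.0
```

```bash
python3 - <<'E'
from h import *
print(r.sense()['eef_pos'],r.sense()['tcp_rot'],r.sense()['clock'])
p=jig(0,-133); rel(*p,200,YAW+np.pi/2); rel(*p,110,YAW+np.pi/2)
E
```

```text
[ 461.6984377  -203.67205159  208.04203475] [3.14110862e+00 1.87927334e-04 1.44719831e+00] 1.25
[0.1399 0.0805 0.0081] [0. 0. 0.]
[0.1399 0.0805 0.0981] [0. 0. 0.]
```

Request:
send_rows(targets=[0.14,0.0805,0.098,0,0,0,0.3,0.14,0.0805,0.098,0,0,0,0.3,0.14,0.0805,0.098,0,0,0,0.3,0.14,0.0805,0.098,0,0,0,0.3,0.14,0.0805,0.098,0,0,0,0.3,0.14,0.0805,0.098,0,0,0,0.3,0.14,0.0805,0.098,0,0,0,0.3,0.14,0.0805,0.098,0,0,0,0.3])

```text
clock: 1.92
eef_pos: [557.7, -76.9, 110.2]
tcp_rot: [-3.141, 0.0, 1.447]
contact_force: [0.3, -0.2, 0.1]
opening: 0.647
grasp_force: 0.0
```

```bash
python3 - <<'E'
from h import *
print(r.sense()['eef_pos'])
p=jig(0,-133); rel(*p,36,YAW+np.pi/2)
d=grab('wrist','w1.png'); 
print(proj(d,[*jig(0,-143),48]),proj(d,[*jig(-15,-143),48]),proj(d,[*jig(15,-143),48]))
E
```

```text
[557.6929592  -76.94389225 110.15845943]
[0.0023 0.0009 0.0742] [-0.  0.  0.]
(np.float64(253.04072161700017), np.float64(220.55029589348294)) (np.float64(230.09256316494202), np.float64(220.5241940740397)) (np.float64(275.9906676541027), np.float64(220.5763997461708))
```

View pics/w1.png

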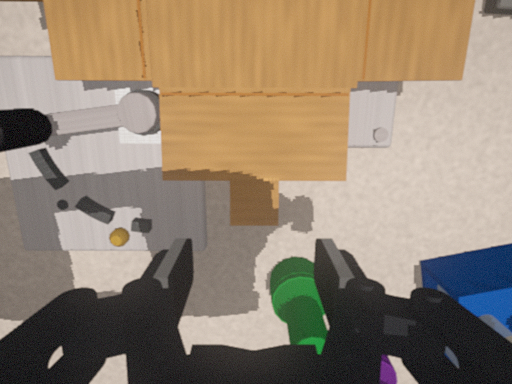

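The tab end sits at (230–278, 224), against a prediction of (230–276, 220), so alignment is good. I'll descend and grip.

Request:
send_rows(targets=[0.002,0.001,0.075,0,0,0,0.3,0.002,0.001,0.075,0,0,0,0.3,0.002,0.001,0.075,0,0,0,0.3,0.002,0.001,0.075,0,0,0,0.3,0.002,0.001,0.075,0,0,0,-0.5,0.002,0.001,0.075,0,0,0,-0.5,0.002,0.001,0.075,0,0,0,-0.5,0.002,0.001,0.075,0,0,0,-0.5,0.002,0.001,0.075,0,0,0,-0.5,0.002,0.001,0.075,0,0,0,-0.5], grip_force=25)

```text
clock: 2.8
eef_pos: [558.6, -75.4, 36.6]
tcp_rot: [-3.141, 0.001, 1.447]
contact_force: [-5.5, -3.6, 2.2]
opening: 0.341
grasp_force: 25.6
```

Request:
send_rows(targets=[0.0007,0,-0.0104,0,0,0,-0.5,0.003,0,-0.0206,0,0,0,-0.5,0.0066,0,-0.0304,0,0,0,-0.5,0.0116,0,-0.0395,0,0,0,-0.5,0.0178,0,-0.0478,0,0,0,-0.5,0.0252,0,-0.0552,0,0,0,-0.5,0.0336,0,-0.0614,0,0,0,-0.5,0.0427,0,-0.0664,0,0,0,-0.5,0.0525,0,-0.0701,0,0,0,-0.5,0.0627,0,-0.0723,0,0,0,-0.5,0.073,0,-0.073,0,0,0,-0.5,0.075,0,-0.073,0,0,0,-0.5])

```text
clock: 3.8
eef_pos: [568.3, 1.1, 108.7]
tcp_rot: [-3.141, 0.001, 1.448]
contact_force: [-7.3, -2.8, 2.4]
opening: 0.341
grasp_force: 25.4
```

Request:
send_rows(targets=[0,0,0,0,0,0,0.3,0,0,0,0,0,0,0.3,0,0,0,0,0,0,0.3,0,0,-0.035,0,0,0,0.3,0,0,-0.06,0,0,0,0.3,0.19,0,-0.06,0,0,0,0.3,0.19,0,-0.06,0,0,0,0.3,0.19,0,-0.06,0,0,0,0.3,0.19,0,-0.06,0,0,0,0.3,0.19,0,-0.06,0,0,0,0.3,0.19,0,-0.06,0,0,0,0.3])

```text
clock: 4.72
eef_pos: [593.5, 193.0, 168.6]
tcp_rot: [3.139, -0.003, 1.45]
contact_force: [-0.8, 0.3, -0.4]
opening: 0.65
grasp_force: 0.0
```

```bash
python3 - <<'E'
from h import *
p=jig(0,133); rel(*p,36,YAW+np.pi/2)
d=grab('wrist','w2.png'); grab('top','t2.png')
print(proj(d,[*jig(0,143),48]),proj(d,[*jig(-15,143),48]),proj(d,[*jig(15,143),48]))
E
```

```text
[-0.0044 -0.0016  0.1326] [ 0.003 -0.003  0.003]
(np.float64(250.14083444546924), np.float64(180.15723426462114)) (np.float64(231.6778153995613), np.float64(180.10298099926564)) (np.float64(268.59753082070915), np.float64(180.2114689509172))
```

View pics/w2.png

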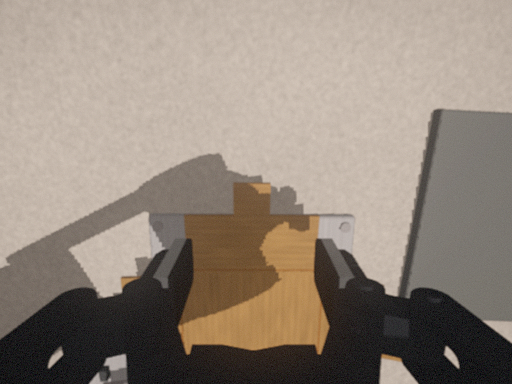

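The +y tab end is at (233–271, 182), matching the prediction within 2 px. I'll descend and grip.

Request:
send_rows(targets=[-0.004,0,0.06,0,0,0,0.3,-0.004,0,0.06,0,0,0,0.3,-0.004,0,0.132,0,0,0,0.3,-0.004,0,0.132,0,0,0,0.3,-0.004,0,0.132,0,0,0,0.3,-0.004,0,0.132,0,0,0,-0.5,-0.004,0,0.132,0,0,0,-0.5,-0.004,0,0.132,0,0,0,-0.5,-0.004,0,0.132,0,0,0,-0.5,-0.004,0,0.132,0,0,0,-0.5,-0.004,0,0.132,0,0,0,-0.5])

```text
clock: 5.73
eef_pos: [591.2, 183.3, 36.2]
tcp_rot: [-3.141, 0.001, 1.447]
contact_force: [-1.2, -4.4, 0.3]
opening: 0.338
grasp_force: 26.3
```

Request:
send_rows(targets=[-0.0007,0,-0.0104,0,0,0,-0.5,-0.003,0,-0.0206,0,0,0,-0.5,-0.0066,0,-0.0304,0,0,0,-0.5,-0.0116,0,-0.0395,0,0,0,-0.5,-0.0178,0,-0.0478,0,0,0,-0.5,-0.0252,0,-0.0552,0,0,0,-0.5,-0.0336,0,-0.0614,0,0,0,-0.5,-0.0427,0,-0.0664,0,0,0,-0.5,-0.0525,0,-0.0701,0,0,0,-0.5,-0.0627,0,-0.0723,0,0,0,-0.5,-0.073,0,-0.073,0,0,0,-0.5,-0.075,0,-0.073,0,0,0,-0.5])

```text
clock: 6.73
eef_pos: [581.9, 108.6, 109.5]
tcp_rot: [-3.141, -0.0, 1.446]
contact_force: [-4.2, 3.4, 1.9]
opening: 0.341
grasp_force: 25.6
```

Request:
send_rows(targets=[0,0,0,0,0,0,0.3,0,0,0,0,0,0,0.3,0,0,0,0,0,0,0.3,0,0,-0.035,0,0,0,0.3,0,0,-0.07,0,0,0,0.3,0,0,-0.07,0,0,0,0.3])

```text
clock: 7.23
eef_pos: [586.5, 110.8, 185.3]
tcp_rot: [3.132, -0.003, 1.447]
contact_force: [1.6, -0.4, 1.0]
opening: 0.65
grasp_force: 0.0
```

```bash
python3 - <<'E'
from h import *
print(r.sense()['qpos'].round(2))
p=jig(133,0); rel(*p,185,YAW); rel(*p,36,YAW)
E
```

```text
[ 0.18  0.35  1.75 -0.    1.03  0.31]
[-0.0547  0.1285  0.0014] [ 0.005 -0.01   1.571]
[-0.0551  0.1271  0.1504] [ 0.005 -0.01   1.571]
```

Request:
send_rows(targets=[-0.055,0.128,0.001,0,0,1.571,0.3,-0.055,0.128,0.001,0,0,1.571,0.3,-0.055,0.128,0.001,0,0,1.571,0.3,-0.055,0.128,0.001,0,0,1.571,0.3,-0.055,0.128,0.001,0,0,1.571,0.3,-0.055,0.128,0.001,0,0,1.571,0.3,-0.055,0.128,0.001,0,0,1.571,0.3,-0.055,0.128,0.001,0,0,1.571,0.3,-0.055,0.128,0.001,0,0,1.571,0.3,-0.055,0.128,0.001,0,0,1.571,0.3,-0.055,0.128,0.001,0,0,1.571,0.3,-0.055,0.128,0.001,0,0,1.571,0.3])

```text
clock: 8.23
eef_pos: [703.1, 39.8, 177.9]
tcp_rot: [3.141, -0.001, -0.059]
contact_force: [-0.7, 0.1, 0.3]
opening: 0.65
grasp_force: 0.0
```

Request:
send_rows(targets=[0,0,0,0,0,0.08,0.3,0,0,0,0,0,0.08,0.3,0,0,0,0,0,0.08,0.3])

```text
clock: 8.48
eef_pos: [702.9, 39.7, 177.9]
tcp_rot: [3.142, -0.001, -0.13]
contact_force: [-0.3, 0.3, -0.5]
opening: 0.648
grasp_force: 0.0
```

```bash
python3 - <<'E'
from h import *
print(r.sense()['tcp_rot'],r.sense()['eef_pos'])
p=jig(133,0); rel(*p,36,YAW)
d=grab('wrist','w3.png'); t=grab('top')
for q in (0,-15,15): print(proj(d,[*jig(143,q),48]))
cv2.imwrite('pics/w3.png',np.hstack([d['color'][:,:400],cv2.resize(t['color'][140:290,190:340],(384,384))]))
E
```

```text
[ 3.14154363e+00 -6.87283896e-04 -1.30027163e-01] [702.8617416   39.70146451 177.91764922]
[ 0.0041 -0.0016  0.1419] [ 0.    -0.001 -0.006]
(np.float64(249.7846716438494), np.float64(170.08298047096986))
(np.float64(267.7625372206848), np.float64(169.98900156172417))
(np.float64(231.810743817702), np.float64(170.17693879570774))
```

View pics/w3.png

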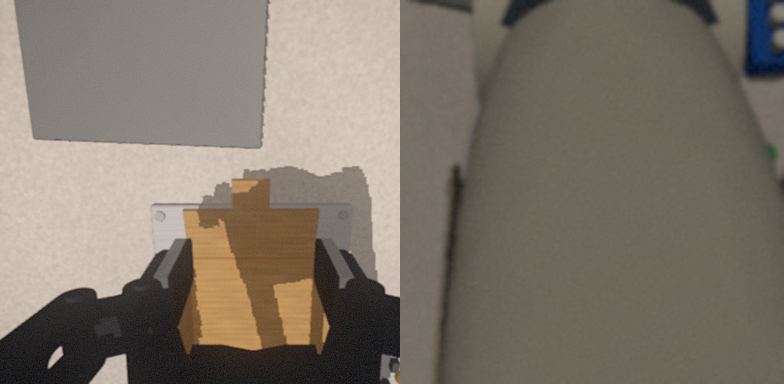

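```bash
python3 - <<'E'
from h import *
d=grab('wrist')
import json
for name,(u,v) in {'end':(251,180),'root':(251,208)}.items():
  for z in (45,50,55,60,65): print(name,z,onz(d,u,v,z)[:2].round(1))
o,k=np.array([396.7127,48.2318,1035.425]),None
t={'xyz':[396.71272585,48.23179884,1035.42527033],'attitude':[-2.93808247,-0.00513996,-1.52837057],'fx':368.309,'fy':368.309,'cx':252.077,'cy':192.4417}
for z in (45,50,55,60,65): print(z,onz(t,258,151,z)[:2].round(1),onz(t,258,160,z)[:2].round(1))
print('pred end',jig(143,0),'root',jig(115,0))
E
```

```text
end 45 [707.7  39.7]
end 50 [708.9  39.5]
end 55 [710.1  39.3]
end 60 [711.2  39.1]
end 65 [712.4  38.9]
root 45 [682.9  42.9]
root 50 [684.5  42.7]
root 55 [686.2  42.4]
root 60 [687.8  42.2]
root 65 [689.4  41.9]
45 [720.7  40.2] [694.4  39.2]
50 [719.1  40.3] [692.9  39.2]
55 [717.4  40.3] [691.4  39.3]
60 [715.8  40.3] [689.9  39.3]
65 [714.2  40.4] [688.4  39.4]
pred end [717.20202396  39.51340628] root [689.41701227  42.97651554]
```

Triangulation shows that flap0 already stands about 0.26 rad up, with its tab end near z 68. I'll grip it at that height and run the remaining arc.

Request:
send_rows(targets=[0.002,-0.001,0.04,0,0,0,0.3,0.002,-0.001,0.08,0,0,0,0.3,0.002,-0.001,0.124,0,0,0,0.3,0.002,-0.001,0.124,0,0,0,0.3,0.002,-0.001,0.124,0,0,0,0.3,0.002,-0.001,0.124,0,0,0,-0.5,0.002,-0.001,0.124,0,0,0,-0.5,0.002,-0.001,0.124,0,0,0,-0.5,0.002,-0.001,0.124,0,0,0,-0.5,0.002,-0.001,0.124,0,0,0,-0.5,0.002,-0.001,0.124,0,0,0,-0.5])

```text
clock: 9.55
eef_pos: [707.1, 41.1, 56.9]
tcp_rot: [-3.14, -0.006, -0.133]
contact_force: [2.8, 5.5, 1.6]
opening: 0.338
grasp_force: 25.9
```

Request:
send_rows(targets=[-0.0028,0,-0.0083,0,0,0,-0.5,-0.0065,0,-0.0162,0,0,0,-0.5,-0.0111,0,-0.0236,0,0,0,-0.5,-0.0166,0,-0.0305,0,0,0,-0.5,-0.0229,0,-0.0366,0,0,0,-0.5,-0.0299,0,-0.0419,0,0,0,-0.5,-0.0374,0,-0.0463,0,0,0,-0.5,-0.0455,0,-0.0498,0,0,0,-0.5,-0.0538,0,-0.0523,0,0,0,-0.5,-0.0625,0,-0.0538,0,0,0,-0.5,-0.0706,0,-0.0542,0,0,0,-0.5,-0.0726,0,-0.0542,0,0,0,-0.5])

```text
clock: 10.55
eef_pos: [634.3, 50.5, 111.1]
tcp_rot: [-3.14, -0.006, -0.133]
contact_force: [4.1, 3.3, 2.7]
opening: 0.34
grasp_force: 25.6
```

```bash
python3 - <<'E'
from h import *
print(r.sense()['qpos'].round(2))
p=jig(-133,0); rel(*p,180,YAW)
d=grab('wrist'); t=grab('side')
cv2.imwrite('pics/w4.png',np.hstack([d['color'][:,:400],cv2.resize(t['color'][150:260,190:300],(384,384))]))
E
```

```text
[0.08 0.5  1.71 0.   0.93 1.78]
[-0.192   0.0023 -0.07  ] [-0.002 -0.006 -0.009]
```

View pics/w4.png

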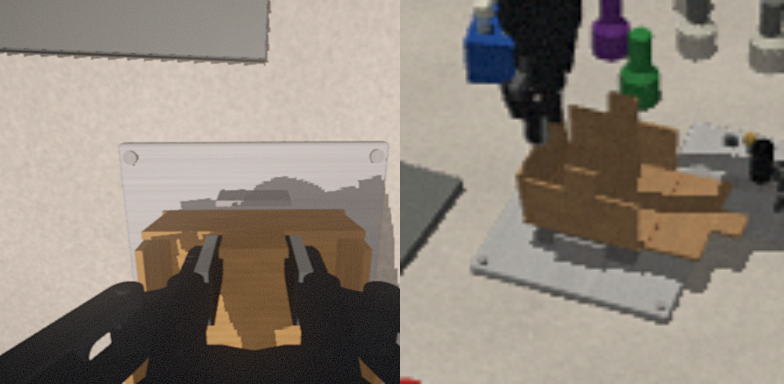

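The side view shows three walls standing, and the -x one still flat. I'll go to that tab.

Request:
send_rows(targets=[0,0,0,0,0,0,0.3,0,0,0,0,0,0,0.3,0,0,0,0,0,0,0.3,0,0,-0.035,0,0,0,0.3,0,0,-0.07,0,0,0,0.3,-0.192,0.002,-0.07,0,0,-0.009,0.3,-0.192,0.002,-0.07,0,0,-0.009,0.3,-0.192,0.002,-0.07,0,0,-0.009,0.3,-0.192,0.002,-0.07,0,0,-0.009,0.3,-0.192,0.002,-0.07,0,0,-0.009,0.3,-0.192,0.002,-0.07,0,0,-0.009,0.3,-0.192,0.002,-0.07,0,0,-0.009,0.3])

```text
clock: 11.65
eef_pos: [441.2, 73.2, 178.4]
tcp_rot: [3.141, -0.0, -0.124]
contact_force: [0.5, 0.4, 1.4]
opening: 0.651
grasp_force: 0.0
```

```bash
python3 - <<'E'
from h import *
p=jig(-133,0); rel(*p,36,YAW)
d=grab('wrist','w5.png')
for q in (0,-15,15): print(proj(d,[*jig(-143,q),48]), proj(d,[*jig(-115,q),48]))
E
```

```text
[ 0.0021 -0.0007  0.1424] [ 0. -0.  0.]
(np.float64(250.99406040262483), np.float64(195.36257104715574)) (np.float64(250.9690253442777), np.float64(162.9514530105369))
(np.float64(268.56465156006914), np.float64(195.3822091714961)) (np.float64(269.02456921075225), np.float64(162.97152989186372))
(np.float64(233.42357819552547), np.float64(195.3429330445859)) (np.float64(232.913596525238), np.float64(162.9313762571372))
```

View pics/w5.png

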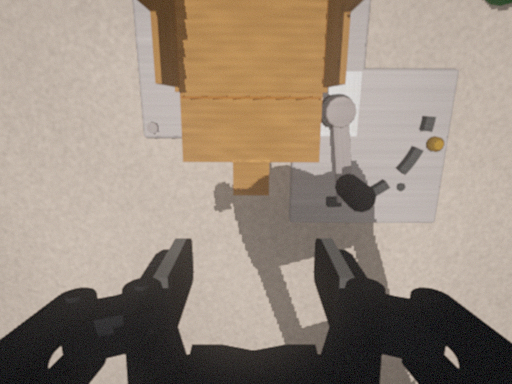

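The tab end at row 195 matches, so this flap is flat. I'll grip and fold it.

Request:
send_rows(targets=[0.002,0,0.06,0,0,0,0.3,0.002,0,0.06,0,0,0,0.3,0.002,0,0.142,0,0,0,0.3,0.002,0,0.142,0,0,0,0.3,0.002,0,0.142,0,0,0,0.3,0.002,0,0.142,0,0,0,-0.5,0.002,0,0.142,0,0,0,-0.5,0.002,0,0.142,0,0,0,-0.5,0.002,0,0.142,0,0,0,-0.5,0.002,0,0.142,0,0,0,-0.5,0.002,0,0.142,0,0,0,-0.5])

```text
clock: 12.62
eef_pos: [445.7, 74.3, 39.0]
tcp_rot: [-3.139, -0.004, -0.125]
contact_force: [-1.4, 9.7, -2.2]
opening: 0.342
grasp_force: 26.8
```

Request:
send_rows(targets=[0.0007,0,-0.0104,0,0,0,-0.5,0.003,0,-0.0206,0,0,0,-0.5,0.0066,0,-0.0304,0,0,0,-0.5,0.0116,0,-0.0395,0,0,0,-0.5,0.0178,0,-0.0478,0,0,0,-0.5,0.0252,0,-0.0552,0,0,0,-0.5,0.0336,0,-0.0614,0,0,0,-0.5,0.0427,0,-0.0664,0,0,0,-0.5,0.0525,0,-0.0701,0,0,0,-0.5,0.0627,0,-0.0723,0,0,0,-0.5,0.073,0,-0.073,0,0,0,-0.5,0.075,0,-0.073,0,0,0,-0.5])

```text
clock: 13.62
eef_pos: [521.4, 64.8, 113.1]
tcp_rot: [-3.139, -0.006, -0.125]
contact_force: [-2.2, 6.1, 3.3]
opening: 0.337
grasp_force: 26.3
```

Request:
send_rows(targets=[0,0,0,0,0,0,0.3,0,0,0,0,0,0,0.3,0,0,0,0,0,0,0.3,0,0,-0.035,0,0,0,0.3,0,0,-0.07,0,0,0,0.3,-0.06,0,-0.07,0,0,0,0.3,-0.06,0,-0.07,0,0,0,0.3])

```text
clock: 14.2
eef_pos: [457.8, 71.3, 181.6]
tcp_rot: [-3.141, -0.003, -0.125]
contact_force: [-1.3, -0.2, -0.5]
opening: 0.651
grasp_force: 0.0
```

```bash
python3 - <<'E'
from h import *
d=grab('wrist'); t=grab('side')
cv2.imwrite('pics/w6.png',np.hstack([d['color'][:,:400],cv2.resize(t['color'][150:260,190:300],(384,384))]))
print(proj(d,[426,-7.8,85]),proj(d,[489.2,-8.3,30]))
rel(426,-7.8,62,YAW)
E
```

```text
(np.float64(359.2742785493119), np.float64(225.17949755465267)) (np.float64(337.8018631468299), np.float64(135.41140176082877))
[-0.02    0.0821  0.1182] [0. 0. 0.]
```

View pics/w6.png

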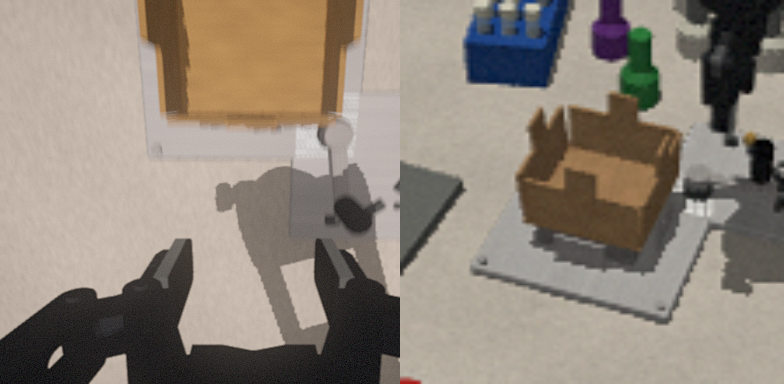

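All four walls are up. The knob appears near (358,218) and the pivot at (336,135), as predicted. Next I'll grip the knob.

Request:
send_rows(targets=[-0.02,0.082,0.04,0,0,0,0.3,-0.02,0.082,0.04,0,0,0,0.3,-0.02,0.082,0.04,0,0,0,0.3,-0.02,0.082,0.08,0,0,0,0.3,-0.02,0.082,0.12,0,0,0,0.3,-0.02,0.082,0.12,0,0,0,0.3,-0.02,0.082,0.12,0,0,0,-0.8,-0.02,0.082,0.12,0,0,0,-0.8,-0.02,0.082,0.12,0,0,0,-0.8,-0.02,0.082,0.12,0,0,0,-0.8,-0.02,0.082,0.12,0,0,0,-0.8,-0.02,0.082,0.12,0,0,0,-0.8])

```text
clock: 15.3
eef_pos: [430.8, -7.5, 61.3]
tcp_rot: [-3.141, -0.004, -0.124]
contact_force: [-0.8, -1.2, 11.0]
opening: 0.251
grasp_force: 25.3
```

```bash
python3 - <<'E'
from h import *
s=r.sense(); print(s['eef_pos'],s['opening'],s['grasp_force'])
B=R.from_euler('xyz',s['tcp_rot'])
P=np.array([489.2,-8.3]); M=np.array([449,-97.4]); k=np.array([426,-7.8])
a0=np.arctan2(*(s['eef_pos'][:2]-P)[::-1])%(2*np.pi); a1=np.arctan2(*(M-P)[::-1])%(2*np.pi); print(a0,a1,a1-a0,np.hypot(*(s['eef_pos'][:2]-P)))
for i in range(1,12):
    f=(a1-a0)*i/11; p=P+62*np.array([np.cos(a0+f),np.sin(a0+f)])
    q0=P+62*np.array([np.cos(a0),np.sin(a0)])
    print((B.inv().apply(np.r_[p-q0,0])/1000).round(4)[:2],-f.round(3))
E
```

```text
[430.79771704  -7.52650519  61.2984792 ] 0.2512302799008842 25.348800122737885
3.1283491714610245 4.288555485575421 1.1602063141143968 58.40740491536349
[0.0011 0.0064] -0.105
[0.0028 0.0128] -0.211
[0.0052 0.0188] -0.316
[0.0082 0.0246] -0.422
[0.0118 0.0301] -0.527
[0.016  0.0351] -0.633
[0.0206 0.0397] -0.738
[0.0258 0.0437] -0.844
[0.0313 0.0472] -0.949
[0.0372 0.0501] -1.055
[0.0433 0.0524] -1.16
```

Request:
send_rows(targets=[0.001,0.0064,-0.001,0,0,-0.105,-0.8,0.003,0.0128,-0.001,0,0,-0.21,-0.8,0.005,0.0188,-0.001,0,0,-0.315,-0.8,0.008,0.0246,-0.001,0,0,-0.42,-0.8,0.012,0.03,-0.001,0,0,-0.525,-0.8,0.016,0.035,-0.001,0,0,-0.63,-0.8,0.0205,0.0397,-0.001,0,0,-0.74,-0.8,0.026,0.0437,-0.001,0,0,-0.845,-0.8,0.0313,0.0472,-0.001,0,0,-0.95,-0.8,0.037,0.05,-0.001,0,0,-1.055,-0.8,0.0433,0.0524,-0.001,0,0,-1.16,-0.8,0.0433,0.0524,-0.001,0,0,-1.16,-0.8])

```text
clock: 16.3
eef_pos: [468.9, -63.4, 61.5]
tcp_rot: [3.138, -0.005, 1.041]
contact_force: [8.6, 18.6, -5.8]
opening: 0.244
grasp_force: 27.0
```

Request:
send_rows(targets=[0,0,0,0,0,0,-0.8,0,0,0,0,0,0,0.2,0,0,0,0,0,0,0.2,0,0,0,0,0,0,0.2,0,0,-0.04,0,0,0,0.2,0,0,-0.08,0,0,0,0.2,0,0,-0.12,0,0,0,0.2,0,0,-0.12,0,0,0,0.2,0,0,-0.12,0,0,0,0.2])

```text
clock: 17.05
eef_pos: [467.0, -65.4, 182.9]
tcp_rot: [3.136, -0.002, 1.036]
contact_force: [-0.3, -0.2, -0.4]
opening: 0.6
grasp_force: 0.0
```

```bash
python3 - <<'E'
from h import *
d=grab('wrist','w7.png')
print(proj(d,[449,-97.4,22]),proj(d,[489.2,-8.3,30]),proj(d,[463.5,-64.7,85]))
E
```

```text
(np.float64(251.7481589202707), np.float64(214.14434473301935)) (np.float64(239.09110910824367), np.float64(110.48649836362686)) (np.float64(246.1813030583868), np.float64(196.73930821437972))
```

View pics/w7.png

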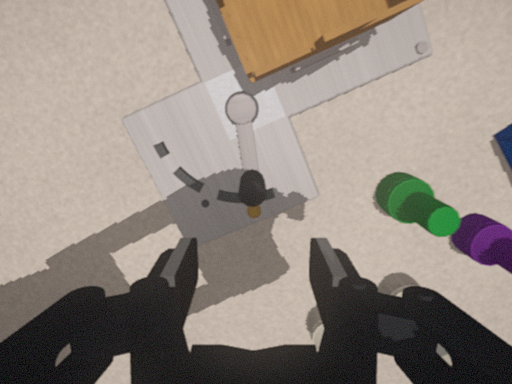

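The lever arm lines up from the pivot (242,108) to the mark (254,211), and its nose is at the button. Now I'll measure the bottles.

```bash
python3 - <<'E'
from h import *
t=grab('top'); 
c=cv2.resize(t['color'][170:290,240:440],None,fx=4,fy=4,interpolation=cv2.INTER_CUBIC); cv2.imwrite('pics/b.png',c)
E
```

```text
(no output)
```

View pics/b.png

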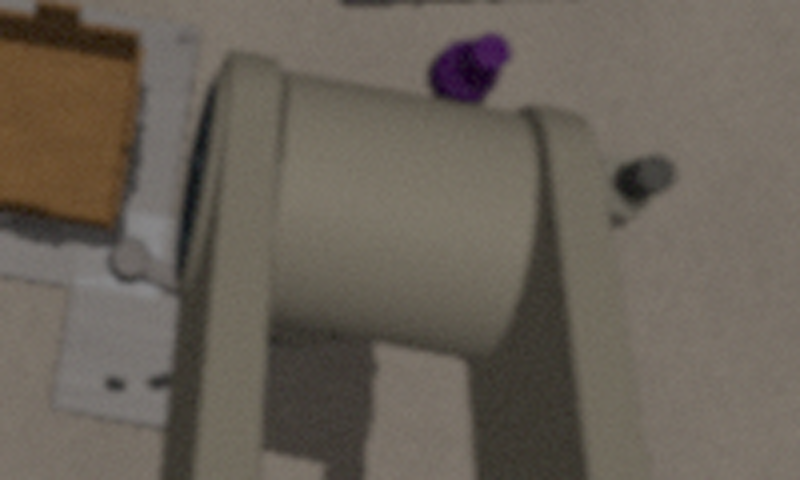

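```bash
python3 - <<'E'
from h import *
rel(490,-310,230,YAW+np.pi/2)
E
```

```text
[-0.1978  0.1466 -0.05  ] [-0.     0.    -0.411]
```

Request:
send_rows(targets=[-0.198,0.147,-0.05,0,0,-0.411,0.2,-0.198,0.147,-0.05,0,0,-0.411,0.2,-0.198,0.147,-0.05,0,0,-0.411,0.2,-0.198,0.147,-0.05,0,0,-0.411,0.2,-0.198,0.147,-0.05,0,0,-0.411,0.2,-0.198,0.147,-0.05,0,0,-0.411,0.2,-0.198,0.147,-0.05,0,0,-0.411,0.2,-0.198,0.147,-0.05,0,0,-0.411,0.2,-0.198,0.147,-0.05,0,0,-0.411,0.2,-0.198,0.147,-0.05,0,0,-0.411,0.2])

```text
clock: 17.98
eef_pos: [489.9, -308.7, 228.5]
tcp_rot: [-3.139, -0.002, 1.447]
contact_force: [0.6, 0.8, -0.6]
opening: 0.598
grasp_force: 0.0
```

```bash
python3 - <<'E'
from h import *
d=grab('wrist','w8.png'); print(r.sense()['eef_pos'])
for p in ((534.5,-263.6,88),(553.4,-343.6,88),(448.8,-251.1,88)): print(np.round(proj(d,p)))
E
```

```text
[ 490.11776944 -308.4806068   228.81684116]
[299. 123.]
[328. 211.]
[195. 121.]
```

View pics/w8.png

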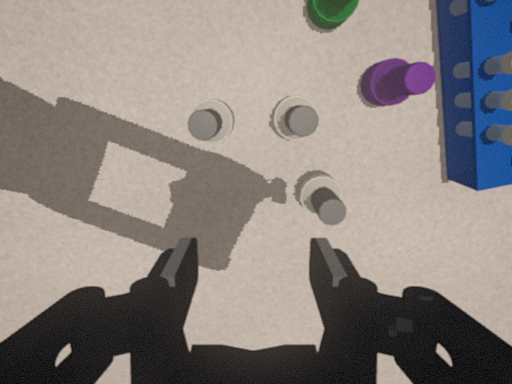

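Caps are at about (205,124), (300,121) and (330,210): three bottles in all, with the green and purple ones apart from them. I'll take the left one first.

```bash
cat >> h.py <<'E'
def caps(d,zc=88):
    im=d['color']; h=cv2.cvtColor(im,cv2.COLOR_BGR2HSV); out=[]
    m=cv2.inRange(h,(0,0,75),(180,45,135)); m=cv2.morphologyEx(m,cv2.MORPH_OPEN,np.ones((5,5)))
    n,l,s,c=cv2.connectedComponentsWithStats(m)
    for i in range(1,n):
        if 300<s[i,4]<3500 and s[i,1]<300: out.append((c[i].round(1),s[i,2:],onz(d,*c[i],zc).round(1)))
    return out
E
python3 - <<'E'
from h import *
d=grab('wrist')
print(d['color'][124,205],d['color'][121,300],d['color'][210,330],d['color'][139,230],d['color'][160,140],d['color'][60,150])
for p in caps(d): print(p)
for u,v in ((205,124),(300,121),(330,210)): print(onz(d,u,v,88).round(1))
rel(*onz(d,205,124,88)[:2],130,YAW+np.pi/2)
E
```

```text
[127 133 141] [125 133 138] [122 129 132] [169 183 196] [168 181 194] [167 178 191]
(array([ 50.3, 138.4]), array([  55,   66, 1466], dtype=int32), array([ 324.7, -250.5,   88. ]))
(array([ 82. , 128.4]), array([ 19,  30, 394], dtype=int32), array([ 353.6, -245.6,   88. ]))
(array([ 89.3, 165.1]), array([ 28,  54, 541], dtype=int32), array([ 351.7, -276.9,   88. ]))
(array([ 77. , 203.4]), array([ 37,  44, 574], dtype=int32), array([ 332. , -309.4,   88. ]))
(array([323.7, 205.2]), array([ 36,  36, 629], dtype=int32), array([ 550.6, -337.8,   88. ]))
(array([331.5, 260.9]), array([ 29,  49, 585], dtype=int32), array([ 554.3, -393.4,   88. ]))
[ 456.8 -254.7   88. ]
[ 535.8 -262.    88. ]
[ 555.9 -343.    88. ]
[ 0.0492 -0.0398  0.0993] [-0.002 -0.001  0.001]
```

Request:
send_rows(targets=[0.049,-0.04,0.099,0,0,0,0.2,0.049,-0.04,0.099,0,0,0,0.2,0.049,-0.04,0.099,0,0,0,0.2,0.049,-0.04,0.099,0,0,0,0.2,0.049,-0.04,0.099,0,0,0,0.2])

```text
clock: 18.5
eef_pos: [455.8, -254.4, 129.7]
tcp_rot: [-3.138, -0.002, 1.449]
contact_force: [0.2, -0.1, 0.3]
opening: 0.599
grasp_force: 0.0
```

```bash
cat >> h.py <<'E'
def look(d,p,w=60):
    "refine cap-top centre near predicted world point: grey vs surroundings, circle by Hough"
    u,v=map(int,proj(d,[*p,88])); g=cv2.cvtColor(d['color'],cv2.COLOR_BGR2GRAY)
    q=rot(d).T@(np.array([*p,88.])-d['xyz']); rr=13*d['fx']/q[2]
    x0,y0=max(u-w,0),max(v-w,0); c=cv2.medianBlur(g[y0:v+w,x0:u+w],5)
    H=cv2.HoughCircles(c,cv2.HOUGH_GRADIENT,1,15,param1=80,param2=10,minRadius=int(rr*.85),maxRadius=int(rr*1.2))
    print('pred',u,v,'r',round(rr,1))
    if H is not None:
        for a,b,k in H[0][:4]: print((a+x0,b+y0,k),g[int(b+y0),int(a+x0)],onz(d,a+x0,b+y0,88).round(1))
E
python3 - <<'E'
from h import *
d=grab('wrist','w9.png'); print(r.sense()['eef_pos']); look(d,(456.8,-254.7)); rel(456.8,-254.7,60,YAW+np.pi/2)
E
```

```text
[ 457.51977085 -255.78055888  131.20495527]
pred 253 220 r 22.1
(np.float32(249.5), np.float32(220.5), np.float32(20.7)) 81 [ 454.4 -254.3   88. ]
(np.float32(250.5), np.float32(202.5), np.float32(18.35)) 78 [ 456.4 -243.3   88. ]
(np.float32(250.5), np.float32(186.5), np.float32(25.4)) 71 [ 457.5 -233.9   88. ]
(np.float32(291.5), np.float32(210.5), np.float32(18.5)) 123 [ 479.5 -251.    88. ]
[ 0.001  -0.0008  0.0712] [-0.    -0.     0.002]
```

Request:
send_rows(targets=[0.001,-0.003,0.036,0,0,0,0.2,0.001,-0.003,0.071,0,0,0,0.2,0.001,-0.003,0.071,0,0,0,0.2,0.001,-0.003,0.071,0,0,0,0.2,0.001,-0.003,0.071,0,0,0,-0.7,0.001,-0.003,0.071,0,0,0,-0.7,0.001,-0.003,0.071,0,0,0,-0.7,0.001,-0.003,0.071,0,0,0,-0.7,0.001,-0.003,0.071,0,0,0,-0.7,0.001,-0.003,0.071,0,0,0,-0.7,0.001,-0.003,0.071,0,0,0,-0.7], grip_force=30)

```text
clock: 19.47
eef_pos: [455.9, -256.3, 62.2]
tcp_rot: [3.138, 0.002, 1.447]
contact_force: [-0.7, -0.6, 8.9]
opening: 0.295
grasp_force: 32.2
```

```bash
python3 - <<'E'
from h import *
s=r.sense(); print(s['eef_pos'],s['opening'],s['grasp_force'])
p=jig(-27,-30); print(p); rel(*s['eef_pos'][:2],210,YAW+np.pi/2); rel(*p,210,YAW+np.pi/2)
E
```

```text
[ 455.93692334 -256.25355798   62.20692842] 0.2945065856800225 32.2294557094574
[544.79683596  30.76977141]
[-0.0002  0.0005 -0.1478] [ 0.004  0.002 -0.   ]
[ 0.2956  0.0532 -0.1481] [ 0.004  0.002 -0.   ]
```

Request:
send_rows(targets=[0,0,-0.04,0,0,0,-0.7,0,0,-0.08,0,0,0,-0.7,0,0,-0.12,0,0,0,-0.7,0,0,-0.148,0,0,0,-0.7,0.296,0.053,-0.148,0,0,0,-0.7,0.296,0.053,-0.148,0,0,0,-0.7,0.296,0.053,-0.148,0,0,0,-0.7,0.296,0.053,-0.148,0,0,0,-0.7,0.296,0.053,-0.148,0,0,0,-0.7,0.296,0.053,-0.148,0,0,0,-0.7,0.296,0.053,-0.148,0,0,0,-0.7,0.296,0.053,-0.148,0,0,0,-0.7])

```text
clock: 20.47
eef_pos: [545.3, 36.9, 209.5]
tcp_rot: [3.139, -0.002, 1.449]
contact_force: [0.0, -0.2, -1.4]
opening: 0.294
grasp_force: 30.2
```

```bash
python3 - <<'E'
from h import *
s=r.sense(); print(s['eef_pos'],s['tcp_rot'],s['opening'],s['grasp_force'])
p=jig(-27,-30); rel(*p,112,YAW+np.pi/2)
E
```

```text
[545.34345472  36.93221611 209.47519825] [ 3.13876734e+00 -2.40671680e-03  1.44936973e+00] 0.2941154466833397 30.197630524635315
[-0.0064 -0.0001  0.0975] [ 0.003 -0.002  0.003]
```

Request:
send_rows(targets=[-0.004,0,0,0,0,0,-0.7,-0.004,0,0.025,0,0,0,-0.7,-0.004,0,0.05,0,0,0,-0.7,-0.004,0,0.05,0,0,0,-0.7,-0.004,0,0.05,0,0,0,-0.7])

```text
clock: 20.88
eef_pos: [542.0, 27.0, 157.9]
tcp_rot: [-3.139, 0.0, 1.446]
contact_force: [0.7, 0.6, -1.8]
opening: 0.294
grasp_force: 30.2
```

```bash
python3 - <<'E'
from h import *
p=jig(-27,-30); rel(*p,112,YAW+np.pi/2)
E
```

```text
[0.0041 0.0024 0.0459] [-0.002  0.    -0.001]
```

Request:
send_rows(targets=[0.004,0.002,0.0,0,0,0,-0.7,0.004,0.002,0.02,0,0,0,-0.7,0.004,0.002,0.034,0,0,0,-0.7,0.004,0.002,0.042,0,0,0,-0.7,0.004,0.002,0.046,0,0,0,-0.7,0.004,0.002,0.046,0,0,0,-0.7,0.004,0.002,0.046,0,0,0,-0.7])

```text
clock: 21.47
eef_pos: [546.2, 31.5, 113.0]
tcp_rot: [3.141, -0.0, 1.447]
contact_force: [0.2, 0.3, -0.3]
opening: 0.292
grasp_force: 30.3
```

```bash
python3 - <<'E'
from h import *
s=r.sense(); print(s['eef_pos'],s['contact_force'],s['tcp_rot']); p=jig(-27,-30); rel(*p,112,YAW+np.pi/2)
E
```

```text
[546.21314493  31.50624162 112.98996127] [ 0.16081256  0.30111201 -0.31771508] [ 3.14057507e+00 -1.45762066e-04  1.44665551e+00]
[-0.0009 -0.0013  0.001 ] [ 0.001 -0.    -0.   ]
```

Request:
send_rows(targets=[-0.001,-0.001,0.001,0,0,0,-0.7,-0.001,-0.001,0.001,0,0,0,-0.2,-0.001,-0.001,0.001,0,0,0,-0.2,-0.001,-0.001,0.001,0,0,0,-0.2,-0.001,-0.001,-0.015,0,0,0,-0.2,-0.001,-0.001,-0.04,0,0,0,-0.2,-0.001,-0.001,-0.08,0,0,0,-0.2,-0.001,-0.001,-0.095,0,0,0,0.2])

```text
clock: 22.13
eef_pos: [546.3, 30.8, 211.5]
tcp_rot: [3.137, -0.001, 1.447]
contact_force: [1.5, -0.5, 1.3]
opening: 0.525
grasp_force: 0.0
```

```bash
python3 - <<'E'
from h import *
d=grab('wrist','w10.png'); print(r.sense()['eef_pos'])
rel(535.8,-264,140,YAW+np.pi/2)
E
```

```text
[547.41645247  30.89750285 213.11791314]
[-0.2942  0.0244  0.0729] [ 0.008 -0.001  0.   ]
```

Request:
send_rows(targets=[-0.294,0.023,0,0,0,0,0.2,-0.294,0.023,0,0,0,0,0.2,-0.294,0.023,0,0,0,0,0.2,-0.294,0.023,0,0,0,0,0.2,-0.294,0.023,0,0,0,0,0.2,-0.294,0.023,0,0,0,0,0.2,-0.294,0.023,0,0,0,0,0.2,-0.294,0.023,0.035,0,0,0,0.2,-0.294,0.023,0.073,0,0,0,0.2,-0.294,0.023,0.073,0,0,0,0.2,-0.294,0.023,0.073,0,0,0,0.2])

```text
clock: 23.1
eef_pos: [529.4, -263.2, 132.7]
tcp_rot: [-3.137, -0.002, 1.446]
contact_force: [-0.3, 0.1, 0.3]
opening: 0.596
grasp_force: 0.0
```

```bash
python3 - <<'E'
from h import *
d=grab('wrist','w11.png'); print(r.sense()['eef_pos']); look(d,(535.8,-262)); look(d,(555.9,-343)); rel(535.8,-262,62,YAW+np.pi/2)
E
```

```text
[ 530.93382345 -263.58300573  134.58441409]
pred 262 215 r 21.9
(np.float32(266.5), np.float32(213.5), np.float32(21.0)) 81 [ 538.4 -261.    88. ]
(np.float32(263.5), np.float32(181.5), np.float32(25.4)) 85 [ 538.9 -241.4   88. ]
(np.float32(293.5), np.float32(270.5), np.float32(24.3)) 180 [ 550.9 -300.3   88. ]
(np.float32(264.5), np.float32(198.5), np.float32(19.0)) 90 [ 538.3 -251.6   88. ]
pred 306 327 r 19.8
(np.float32(308.5), np.float32(331.5), np.float32(16.6)) 125 [ 556.7 -346.    88. ]
(np.float32(301.5), np.float32(297.5), np.float32(18.0)) 75 [ 554.2 -320.    88. ]
(np.float32(292.5), np.float32(284.5), np.float32(18.0)) 81 [ 549.4 -310.    88. ]
[0.0021 0.0047 0.0726] [-0.001 -0.     0.   ]
```

Request:
send_rows(targets=[0.002,0.006,0,0,0,0,0.2,0.002,0.006,0.036,0,0,0,0.2,0.002,0.006,0.073,0,0,0,0.2,0.002,0.006,0.073,0,0,0,0.2,0.002,0.006,0.073,0,0,0,0.2,0.002,0.006,0.073,0,0,0,-0.7,0.002,0.006,0.073,0,0,0,-0.7,0.002,0.006,0.073,0,0,0,-0.7,0.002,0.006,0.073,0,0,0,-0.7,0.002,0.006,0.073,0,0,0,-0.7,0.002,0.006,0.073,0,0,0,-0.7])

```text
clock: 24.07
eef_pos: [538.9, -263.4, 63.9]
tcp_rot: [3.137, 0.001, 1.447]
contact_force: [-0.8, 0.9, 7.6]
opening: 0.29
grasp_force: 31.0
```

```bash
python3 - <<'E'
from h import *
s=r.sense(); print(s['eef_pos'],s['opening'],s['grasp_force'])
p=jig(27,-30); print(p); rel(*p,212,YAW+np.pi/2)
E
```

```text
[ 538.90543563 -263.42060425   63.87283424] 0.2898250865362582 30.963651537895203
[598.38221563  24.09091784]
[ 0.2925  0.0241 -0.1484] [ 0.004  0.001 -0.   ]
```

Request:
send_rows(targets=[0,0,-0.04,0,0,0,-0.7,0,0,-0.08,0,0,0,-0.7,0,0,-0.12,0,0,0,-0.7,0,0,-0.148,0,0,0,-0.7,0.294,0.024,-0.148,0,0,0,-0.7,0.294,0.024,-0.148,0,0,0,-0.7,0.294,0.024,-0.148,0,0,0,-0.7,0.294,0.024,-0.148,0,0,0,-0.7,0.294,0.024,-0.148,0,0,0,-0.7,0.294,0.024,-0.148,0,0,0,-0.7,0.294,0.024,-0.148,0,0,0,-0.7,0.294,0.024,-0.148,0,0,0,-0.7])

```text
clock: 25.07
eef_pos: [598.7, 32.3, 210.8]
tcp_rot: [3.139, -0.003, 1.45]
contact_force: [-1.3, 0.7, -1.0]
opening: 0.292
grasp_force: 30.0
```

Request:
send_rows(targets=[0,0,0.0,0,0,0,-0.7,0,0,0.02,0,0,0,-0.7,0,0,0.05,0,0,0,-0.7,0,0,0.05,0,0,0,-0.7,0,0,0.05,0,0,0,-0.7])

```text
clock: 25.48
eef_pos: [596.1, 24.9, 158.7]
tcp_rot: [-3.139, 0.001, 1.446]
contact_force: [0.0, -0.3, -0.4]
opening: 0.294
grasp_force: 30.0
```

```bash
python3 - <<'E'
from h import *
s=r.sense(); print(s['eef_pos'],s['opening'],s['grasp_force'])
p=jig(27,-30); rel(*p,113.5,YAW+np.pi/2)
E
```

```text
[596.06803882  24.90929321 158.71564713] 0.2943665134920042 30.002117156982422
[-0.0005  0.0025  0.0452] [-0.003  0.001 -0.001]
```

Request:
send_rows(targets=[0,0.002,0.0,0,0,0,-0.7,0,0.002,0.02,0,0,0,-0.7,0,0.002,0.034,0,0,0,-0.7,0,0.002,0.042,0,0,0,-0.7,0,0.002,0.0455,0,0,0,-0.7,0,0.002,0.0455,0,0,0,-0.7,0,0.002,0.0455,0,0,0,-0.7])

```text
clock: 26.07
eef_pos: [600.0, 25.8, 114.6]
tcp_rot: [3.14, -0.0, 1.447]
contact_force: [-0.0, 0.3, -1.0]
opening: 0.293
grasp_force: 30.1
```

```bash
python3 - <<'E'
from h import *
s=r.sense(); print(s['contact_force']); p=jig(27,-30); rel(*p,113.5,YAW+np.pi/2)
E
```

```text
[-0.03112827  0.28746408 -1.03760448]
[-0.0019 -0.0014  0.0011] [ 0.001 -0.    -0.   ]
```

Request:
send_rows(targets=[-0.001,-0.001,0.001,0,0,0,-0.7,-0.001,-0.001,0.002,0,0,0,-0.7,-0.001,-0.001,0.002,0,0,0,-0.2,-0.001,-0.001,0.002,0,0,0,-0.2,-0.001,-0.001,0.002,0,0,0,-0.2,-0.001,-0.001,-0.015,0,0,0,-0.2,-0.001,-0.001,-0.04,0,0,0,-0.2,-0.001,-0.001,-0.08,0,0,0,-0.2,-0.001,-0.001,-0.095,0,0,0,0.2])

```text
clock: 26.82
eef_pos: [599.9, 25.1, 213.0]
tcp_rot: [3.137, -0.001, 1.447]
contact_force: [0.9, 0.7, 1.6]
opening: 0.527
grasp_force: 0.0
```

```bash
python3 - <<'E'
from h import *
d=grab('wrist','w12.png')
rel(556,-345,212,YAW+np.pi/2)
E
```

```text
[-0.373   0.001   0.0023] [ 0.008 -0.001  0.   ]
```

Request:
send_rows(targets=[-0.372,0.001,0,0,0,0,0.2,-0.372,0.001,0,0,0,0,0.2,-0.372,0.001,0,0,0,0,0.2,-0.372,0.001,0,0,0,0,0.2,-0.372,0.001,0,0,0,0,0.2,-0.372,0.001,0,0,0,0,0.2,-0.372,0.001,0,0,0,0,0.2,-0.372,0.001,0,0,0,0,0.2,-0.372,0.001,0,0,0,0,0.2,-0.372,0.001,0.035,0,0,0,0.2,-0.372,0.001,0.07,0,0,0,0.2,-0.372,0.001,0.07,0,0,0,0.2])

```text
clock: 27.87
eef_pos: [549.1, -342.8, 131.9]
tcp_rot: [-3.132, -0.004, 1.445]
contact_force: [-2.0, 1.5, -0.7]
opening: 0.599
grasp_force: 0.0
```

```bash
python3 - <<'E'
from h import *
d=grab('wrist','w13.png'); print(r.sense()['eef_pos']); look(d,(556,-344)); rel(556,-344,62,YAW+np.pi/2)
E
```

```text
[ 550.5170751  -342.98387982  135.06825717]
pred 263 219 r 21.9
(np.float32(266.5), np.float32(221.5), np.float32(19.4)) 74 [ 557.4 -345.3   88. ]
(np.float32(264.5), np.float32(204.5), np.float32(19.6)) 79 [ 557.5 -334.6   88. ]
(np.float32(264.5), np.float32(186.5), np.float32(25.4)) 76 [ 558.7 -323.8   88. ]
[-0.0006  0.0061  0.073 ] [-0.007 -0.003 -0.001]
```

Request:
send_rows(targets=[-0.001,0.005,0,0,0,0,0.2,-0.001,0.005,0.036,0,0,0,0.2,-0.001,0.005,0.073,0,0,0,0.2,-0.001,0.005,0.073,0,0,0,0.2,-0.001,0.005,0.073,0,0,0,0.2,-0.001,0.005,0.073,0,0,0,-0.7,-0.001,0.005,0.073,0,0,0,-0.7,-0.001,0.005,0.073,0,0,0,-0.7,-0.001,0.005,0.073,0,0,0,-0.7,-0.001,0.005,0.073,0,0,0,-0.7,-0.001,0.005,0.073,0,0,0,-0.7])

```text
clock: 28.83
eef_pos: [559.7, -346.9, 68.7]
tcp_rot: [3.137, 0.002, 1.447]
contact_force: [-0.7, 0.6, 7.8]
opening: 0.29
grasp_force: 29.9
```

```bash
python3 - <<'E'
from h import *
s=r.sense(); print(s['eef_pos'],s['opening'],s['grasp_force'])
p=jig(-27,30); print(p); rel(*p,212,YAW+np.pi/2)
E
```

```text
[ 559.70081704 -346.91837279   68.6825754 ] 0.29040495060594956 29.88310843706131
[552.21778437  90.30908216]
[ 0.4327 -0.0609 -0.1444] [ 0.004  0.002 -0.   ]
```

Request:
send_rows(targets=[0,0,-0.04,0,0,0,-0.7,0,0,-0.08,0,0,0,-0.7,0,0,-0.12,0,0,0,-0.7,0,0,-0.15,0,0,0,-0.7,0.433,-0.061,-0.15,0,0,0,-0.7,0.433,-0.061,-0.15,0,0,0,-0.7,0.433,-0.061,-0.15,0,0,0,-0.7,0.433,-0.061,-0.15,0,0,0,-0.7,0.433,-0.061,-0.15,0,0,0,-0.7,0.433,-0.061,-0.15,0,0,0,-0.7,0.433,-0.061,-0.15,0,0,0,-0.7,0.433,-0.061,-0.15,0,0,0,-0.7])

```text
clock: 29.83
eef_pos: [552.7, -10.6, 217.3]
tcp_rot: [3.139, -0.0, 1.447]
contact_force: [0.2, -0.7, -1.5]
opening: 0.29
grasp_force: 29.8
```

```bash
python3 - <<'E'
from h import *
s=r.sense(); print(s['eef_pos'],s['opening'])
p=jig(-27,30); rel(*p,217,YAW+np.pi/2)
E
```

```text
[552.66273214 -10.63775942 217.25020477] 0.2898913433208473
[ 0.1001 -0.013   0.0003] [ 0.002 -0.    -0.   ]
```

Request:
send_rows(targets=[0.1,-0.013,0,0,0,0,-0.7,0.1,-0.013,0,0,0,0,-0.7,0.1,-0.013,0,0,0,0,-0.7,0.1,-0.013,0,0,0,0,-0.7,0.1,-0.013,0.02,0,0,0,-0.7,0.1,-0.013,0.05,0,0,0,-0.7,0.1,-0.013,0.05,0,0,0,-0.7,0.1,-0.013,0.05,0,0,0,-0.7])

```text
clock: 30.5
eef_pos: [551.3, 87.5, 165.5]
tcp_rot: [-3.139, 0.001, 1.446]
contact_force: [0.0, 0.2, -0.4]
opening: 0.291
grasp_force: 30.0
```

```bash
python3 - <<'E'
from h import *
s=r.sense(); print(s['eef_pos'],s['opening'])
p=jig(-27,30); rel(*p,118.2,YAW+np.pi/2)
E
```

```text
[551.27009066  87.47118554 165.48078087] 0.2905419407306668
[0.003  0.0007 0.0473] [-0.002  0.001 -0.001]
```

Request:
send_rows(targets=[0.002,0,0.0,0,0,0,-0.7,0.002,0,0.02,0,0,0,-0.7,0.002,0,0.034,0,0,0,-0.7,0.002,0,0.042,0,0,0,-0.7,0.002,0,0.047,0,0,0,-0.7,0.002,0,0.048,0,0,0,-0.7,0.002,0,0.048,0,0,0,-0.7])

```text
clock: 31.08
eef_pos: [552.9, 90.3, 118.3]
tcp_rot: [3.141, -0.0, 1.447]
contact_force: [-0.3, -0.5, -0.7]
opening: 0.295
grasp_force: 30.0
```

```bash
python3 - <<'E'
from h import *
s=r.sense(); print(s['contact_force']); p=jig(-27,30); rel(*p,117.7,YAW+np.pi/2)
E
```

```text
[-0.32338823 -0.46703628 -0.65013315]
[-0.     -0.0007  0.0006] [ 0.001 -0.    -0.   ]
```

Request:
send_rows(targets=[0,0,0.001,0,0,0,-0.7,0,0,0.001,0,0,0,-0.2,0,0,0.001,0,0,0,-0.2,0,0,0.001,0,0,0,-0.2,0,0,-0.015,0,0,0,-0.2,0,0,-0.04,0,0,0,-0.2,0,0,-0.08,0,0,0,-0.2,0,0,-0.11,0,0,0,0.2,0,0,-0.11,0,0,0,0.2])

```text
clock: 31.83
eef_pos: [555.8, 90.8, 234.1]
tcp_rot: [3.132, -0.003, 1.447]
contact_force: [0.5, 0.4, 0.4]
opening: 0.604
grasp_force: 0.0
```

Request:
send_rows(targets=[-0.35,-0.1,0,0,0,0,0.2,-0.35,-0.1,0,0,0,0,0.2,-0.35,-0.1,0,0,0,0,0.2,-0.35,-0.1,0,0,0,0,0.2,-0.35,-0.1,0,0,0,0,0.2,-0.35,-0.1,0,0,0,0,0.2,-0.35,-0.1,0,0,0,0,0.2,-0.35,-0.1,0,0,0,0,0.2,-0.35,-0.1,0,0,0,0,0.2,-0.35,-0.1,0,0,0,0,0.2,-0.35,-0.1,0,0,0,0,0.2])

```text
clock: 32.75
eef_pos: [409.2, -245.9, 227.4]
tcp_rot: [3.142, -0.0, 1.443]
contact_force: [-0.2, 0.4, 0.1]
opening: 0.603
grasp_force: 0.0
```

```bash
python3 - <<'E'
from h import *
t=grab('top'); s=grab('side')
cv2.imwrite('pics/f.png',np.hstack([cv2.resize(t['color'][150:300,190:340],(400,400),interpolation=2),cv2.resize(s['color'][130:260,190:320],(400,400),interpolation=2)]))
for q in ((-27,-30),(27,-30),(-27,30)):
    u,v=proj(t,[*jig(*q),137]); print(((u-190)*400/150).round(),((v-150)*400/150).round())
E
```

```text
186.0 154.0
195.0 97.0
122.0 143.0
```

View pics/f.png

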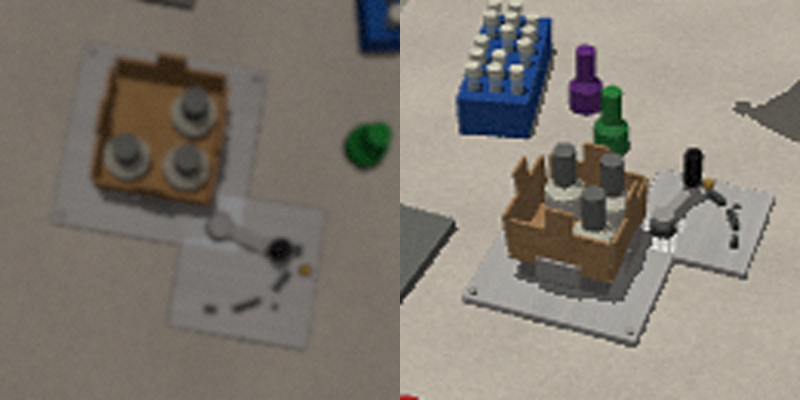

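All three bottles stand inside and the walls are up. I'll check the lever angle numerically before handing in.

```bash
python3 - <<'E'
from h import *
P=np.array([489.2,-8.3])
t=grab('top'); im=t['color']; g=cv2.cvtColor(im,cv2.COLOR_BGR2GRAY)
sub=g[225:265,270:315].astype(int)
m=(sub<45).astype('uint8'); n,l,s,c=cv2.connectedComponentsWithStats(m)
for i in range(1,n):
    if s[i,4]>15:
        uv=c[i]+[270,225]; print(uv,s[i])
        for z in (63,85): p=onz(t,*uv,z)[:2]; print(z,p.round(1),np.degrees(np.arctan2(*(p-P)[::-1]))%360, np.hypot(*(p-P)))
h=cv2.cvtColor(im,cv2.COLOR_BGR2HSV); b=cv2.inRange(h,(10,110,90),(28,255,255))[240:265,295:315]
ys,xs=np.where(b); print('mark px',xs.mean()+295,ys.mean()+240,len(xs)); M=onz(t,xs.mean()+295,ys.mean()+240,20)[:2]
uv=(190+219*.375,150+227*.375)
for z in (25,35,42): print('pivot',z,onz(t,*uv,z)[:2].round(1))
print('mark',M,np.degrees(np.arctan2(*(M-P)[::-1]))%360,np.hypot(*(M-P)))
# mid points of light arm in wrist-independent way: brightness across the arm at r=25..45
for rr in (22,28,34,40):
    A=np.radians(np.arange(215,275,1.)); v=[]
    for a in A:
        u,w=proj(t,[*(P+rr*np.array([np.cos(a),np.sin(a)])),30]); v.append(cv2.getRectSubPix(g,(1,1),(u,w))[0,0])
    print(rr,[int(x) for x in v[::3]])
E
```

```text
[294.67924528 243.60377358] [21 15  9  8 53]
63 [465.4 -65.7] 247.48072984223938 62.10971966793527
85 [463.9 -63.1] 245.1808935565722 60.373126141535785
mark px 304.0 251.0 9
pivot 25 [488.5  -8. ]
pivot 35 [487.6  -7.4]
pivot 42 [486.9  -7. ]
mark [449.51036798 -96.50787959] 245.77436883012024 96.72588542644468
22 [130, 126, 119, 109, 101, 95, 95, 97, 99, 100, 102, 104, 106, 108, 108, 108, 107, 109, 111, 114]
28 [126, 125, 123, 115, 107, 97, 90, 89, 93, 99, 102, 102, 104, 106, 106, 106, 108, 110, 113, 115]
34 [119, 119, 119, 116, 108, 96, 86, 81, 85, 95, 101, 104, 104, 105, 107, 109, 112, 115, 116, 117]
40 [118, 118, 117, 118, 116, 108, 94, 84, 83, 93, 101, 104, 104, 105, 107, 110, 115, 116, 116, 117]
```

The knob points at 245–247° and the mark lies at 245.8°, well within tolerance.

```bash
python3 -c "
from rig import r
print(r.sign_off())"
```

```text
the job is handed in; nothing more can be done
None
```

I handed the job in at about 33 s with the four walls upright, the lever in the marked 1.15 rad notch (under 2° off), and all three bottles standing inside the carton; the sign-off returned no verdict.

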